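# Settle the sample rack on the reader's three seats

## Task

Lift the small tube rack off its blue pad by the orange sprung handle and settle its three ball feet into the seats on top of the white reader: red-topped foot in the red cup, blue-topped foot in the blue groove, dark-topped foot on the dark flat. The seat plate is clamped somewhere in its slots and is not central, so feel for the cup with light pressure and stop as soon as it resists; never force the rack against the reader or drop it. Leave the rack fully home and level on all three feet, let go, and leave everything else on the table where it is.

Things in the scene. Friction and masses are not known exactly. Their poses are not given: they have to be found in the camera images.
- reader: White bench reader, 270 (x) x 250 (y) x 55 mm high, fixed; origin at the centre of its underside, z up. On top lies a seat plate, about 170 mm across, with three seats. It is clamped in slots: the whole seat set is shifted by up to 14 mm along the reader's x and up to 14 mm along its y (never turned or raised). The shift is not measured. The plate does not move when pushed.
- seat_mid (a point): Nominal middle of the seat set (where it is when the unmeasured shift is zero): 10 mm to -x of the reader's centre, 67 mm above the table, the height of the lowest points of the seated balls. Axes as the reader's. A ridge 66 mm above the table runs along the reader's +x edge, clear of the rack.
- seat_red (a point): Nominal place (shift zero) of the red cup, (60, 0) mm from seat_mid, at the height of the seated ball's lowest point: a 45 degree conical hollow, mouth 11 mm across, lip 3.4 mm above this height. A level red land, 3.4 mm above it, reaches 42 mm from the cup's axis all round. A foot on the land drops 3.4 mm on finding the cup; the cup's wall then resists sideways motion. Polished steel.
- seat_blue (a point): Nominal place (shift zero) of the middle of the blue groove, (-35, 55) mm from seat_mid, at the height of the seated ball's lowest point: a 45 degree V pointing at the cup, 68 mm long, mouth 10 mm wide, lips and blue lands 2.8 mm above this height, reaching 36 mm to each side.
- seat_grey (a point): Nominal place (shift zero) of the dark flat seat, (-35, -55) mm from seat_mid, on its face: 64 mm square, level, at the height of the seated ball's lowest point. A level rack sliding on the red land rests mainly on its red foot.
- rack_mid (a point): Loose white rack, about 0.45 kg, plate 155 (x) x 150 (y) x 6 mm, its underside 14 mm above the feet's lowest points; foam with red-capped tubes at its +y and -y edges (|y| over 48 mm), 68 mm high. This point: on the handle's axis, 30 mm above the feet's lowest points; x to the red foot, y to the blue foot's side, z up. It goes on the reader with axes parallel. Starts on a blue pad 6 mm thick.
- foot_red (a point): Centre of the 10 mm steel ball foot under the red disc of the rack, at (60, 0) mm from rack_mid in the rack's axes, 5 mm above the ball's lowest point.
- foot_blue (a point): Centre of the 10 mm steel ball foot under the blue disc of the rack, at (-35, 55) mm from rack_mid.
- foot_grey (a point): Centre of the 10 mm steel ball foot under the dark disc of the rack, at (-35, -55) mm from rack_mid.
- handle_grip (a point): Centre of the orange handle block on the rack: 18 mm along x (grip it across this), 60 mm along y, 28 mm high, 60 mm above the feet's lowest points when not pressed; axes as the rack's. Below it the rack's plate top lies 40 mm lower. Free room for fingers on its +x and -x sides.
- handle (a joint): How far the sprung handle is pressed down into the rack, in m: 0 free, 0.014 bottomed. Push needed: 0.9 N + 450 N per m of press. The rack's weight hangs on it without pressing it. With the grip held still it springs up by about 3 mm as the red foot drops from the land fully into the cup; clearly less means that a foot still hangs on a lip or wall.
- sanitiser: Pink pump bottle, 66 mm across, 210 mm high; origin under its centre. Leave alone.
- foam_rack: White foam tube block 100 x 160 x 45 mm with a few red-capped tubes, 90 mm high; origin under its centre. Leave alone.
- glove_box: Blue and red carton 120 x 230 x 75 mm; origin under its centre. Leave alone.
- tape_roll: Yellow tape roll, 56 mm across, 19 mm high; origin under its centre. Leave alone.
- swab_cup: Steel cup of swabs, 68 mm across, 140 mm high with the swabs; origin under its centre. Leave alone.
- mask_pack: White wrapped pack 180 x 100 x 45 mm; origin under its centre. Leave alone.

How it is judged:
By the outcome, as a careful person would: the job done as asked, in the order asked, and still so for the second after the job is handed in, with the robot touching nothing.
It also fails if it takes over 72 s, if anything falls off the work surface, if the arm or the gripper's body presses on something with over 40 N, if the wrist force passes 120 N, or if a joint passes its speed limit or range.

## Robot

A 7-joint arm with a two-finger parallel gripper is mounted at the origin on the work surface. World frame = base frame: x ahead of the robot, y to its left, z up, the work surface at z = 0. Lengths are in m, angles in rad, forces in N, time in s.
With the tool pointing down it reaches from about 0.4 to 0.85 m from the base axis. Payload 10.4 kg.
Tool frame: the origin (TCP) lies midway between the tips of the shut fingers; the grasp point (between the pads) lies 19 mm behind it; z points along the fingers, y is the direction in which the jaws open and shut (so a half turn about z gives the same grasp; the last joint's range is limited). The gripper opens to 87 mm and grips with 3 to 60 N. Pads are 19 mm wide; open, the fingers measure 117 mm over their backs; the gripper's body (75 mm by 190 mm) begins 51 mm behind the grasp point.
Start: joints at [-1.158, 0.332, -0.065, 1.46, 0.022, 1.35, -0.088], TCP at [0.264, 0.567, 0.202] pointing down, gripper open.
Joint ranges: [-2.6, 2.6], [-0.5, 2.12], [-1.47, 1.34], [0.16, 2.42], [-1.27, 4.41], [0.06, 2.06], [-2.6, 2.6]. Speed limits (rad/s): [2.22, 2.22, 2.79, 2.79, 3.14, 3.14, 3.14].

## Interface

Orientations are given as [roll, pitch, yaw] about the fixed x, y, z axes, in that order (R = Rz(yaw) Ry(pitch) Rx(roll)).
In Python, from workcell import bot gives the robot as it stands. The module is installed in compiled form; this text tells all that it offers.
- The arm moves only by the tool move_arm, never from a script. Its argument "increments" is a list of rows, each a list of 7 numbers: the shift along the tool's x, y, z in m, then the turn, a rotation vector about the tool's x, y, z in rad, then the gripper's target within -1 to 1 (shut at 1, half-way at 0, fully open at -1). In form: [[tx, ty, tz, ax, ay, az, grip], ...]. A call has 1 to 10 rows; each row shifts and turns the pose as measured when the row begins, along the tool's axes as they then stand; what a row does not reach is not made up. A row lasts 1/10 s, in which the tool goes at most 50 mm and 8.59 degrees, less where a joint would pass 70% of its speed; a pose out of reach is approached as far as the arm can. A call with a gripper value outside its range is refused whole. The fingers move at their own pace and stop on an object; the grip force is fixed at half the most. Time passes only in rows, so rows that do not move let the fingers close. It gives the time, the measured TCP pose, the force and the opening at its end, in the units of the state.
- bot.sense(): the state, without advancing time (a new reading comes with each control period).
- bot.grab_frame(name): name is "scene" or "top" or "wrist"; returns (picture, depth): 384x512x3 uint8, blue, green, red; 384x512 float32, m along the optical axis (not along the pixel's ray), 0 where there is no reading.
- bot.calibration(name): a dict with "fovy" (degrees; the focal length in pixels is half the picture's height over the tangent of half this angle, whatever the lens; pixels are square), "cx", "cy" (the principal point, pixels), "T" (4x4, takes a point from camera to world coordinates). Camera axes: x right, y down, z forward; pixel columns grow to the right and rows downward; lengths in m; the calibration is good to about 2 mm. A picture is of the moment at which its call begins: read the wrist's pose just before it. calibration takes no time and is no camera call; for the wrist camera it gives the pose at the moment of the call.
- bot.hand_in(): hands the job in, once; it reports no verdict.
The state is a dict: "t": time; "joint_pos": joint angles; "dq": joint speeds; "tau": joint torques, N m; "ee_pos": TCP position; "eef_rot": TCP orientation; "force": force on the tool from outside, world axes, zero at the start; "wrist_torque": the same for the moment, N m; "finger_gap": finger opening in m.
Only numpy, scipy, OpenCV 4.12 (cv2) and the standard library are available. Lean on these libraries where they do the work, as an engineer would, in place of code of your own. Each camera call takes 0.05 s, during which the arm holds its last target. There are 200 camera calls.

## Working session

There is one attempt and no reset: what is moved stays moved. The work goes in short steps, Python scripts to look and compute and a tool call to move; the robot and the scene stay as the last step left them, time stands still between calls to the robot, and variables do not carry over. Pictures are saved under pics/ and viewed, about 8 in all and at most 12, crops included, and the job is handed in when it is done.

Besides the shell and the picture viewer there is one more tool, called after "Emit:" as name(argument=value, ...), one argument or row to a line, values as JSON. move_arm: Moves the arm, as the interface text tells. Its arguments: {"type":"object","properties":{"increments":{"type":"array","items":{"type":"array","items":{"type":"number"}}}},"required":["increments"]}

```bash
mkdir -p pics; cat > h.py <<'E'
import numpy as np, cv2
from workcell import bot
def snap(n,f):
    T=bot.calibration(n); im,d=bot.grab_frame(n); cv2.imwrite('pics/%s.png'%f,im); np.savez('pics/%s.npz'%f,d=d,T=T['T'],f=192/np.tan(np.radians(T['fovy'])/2),c=[T['cx'],T['cy']]); return im,d
def pts(f):
    z=np.load('pics/%s.npz'%f); d=z['d']; v,u=np.mgrid[:384,:512]; c=z['c']
    P=np.stack([(u-c[0])/z['f']*d,(v-c[1])/z['f']*d,d],-1)
    return P@z['T'][:3,:3].T+z['T'][:3,3]
def st():
    s=bot.sense(); print({k:np.round(s[k],4).tolist() for k in ['t','ee_pos','eef_rot','force','wrist_torque','finger_gap','joint_pos']})
E
python3 - <<'E'
from h import *
a,_=snap('top','top0'); b,_=snap('scene','sc0'); st()
print(bot.calibration('top'),bot.calibration('wrist'))
cv2.imwrite('pics/t0.png',cv2.resize(a,(800,600)))
E
```

```text
{'t': 0.1, 'ee_pos': [0.2637, 0.5662, 0.2009], 'eef_rot': [-3.1403, 0.0001, 2.7059], 'force': [0.3006, 0.0472, -0.0078], 'wrist_torque': [0.0587, -0.0284, -0.0335], 'finger_gap': 0.087, 'joint_pos': [-1.1576, 0.3328, -0.0647, 1.4609, 0.0216, 1.3499, -0.0885]}
{'fovy': 51.64922959260553, 'cx': 252.39204404733343, 'cy': 189.32399616995573, 'T': array([[-6.11712909e-02, -9.74760543e-01,  2.14709004e-01,
         3.11822520e-01],
       [-9.98126779e-01,  5.99554764e-02, -1.21768101e-02,
        -3.47919766e-02],
       [-1.00350665e-03, -2.15051678e-01, -9.76602155e-01,
         1.27511649e+00],
       [ 0.00000000e+00,  0.00000000e+00,  0.00000000e+00,
         1.00000000e+00]])} {'fovy': 68.63187860674125, 'cx': 252.4543302117774, 'cy': 195.2236374891442, 'T': array([[ 4.21962806e-01,  8.65039356e-01,  2.71393262e-01,
         1.88885728e-01],
       [ 9.06613035e-01, -4.02467359e-01, -1.26778662e-01,
         6.01920766e-01],
       [-4.41603131e-04,  2.99544549e-01, -9.54082213e-01,
         3.84566139e-01],
       [ 0.00000000e+00,  0.00000000e+00,  0.00000000e+00,
         1.00000000e+00]])}
```

View pics/t0.png

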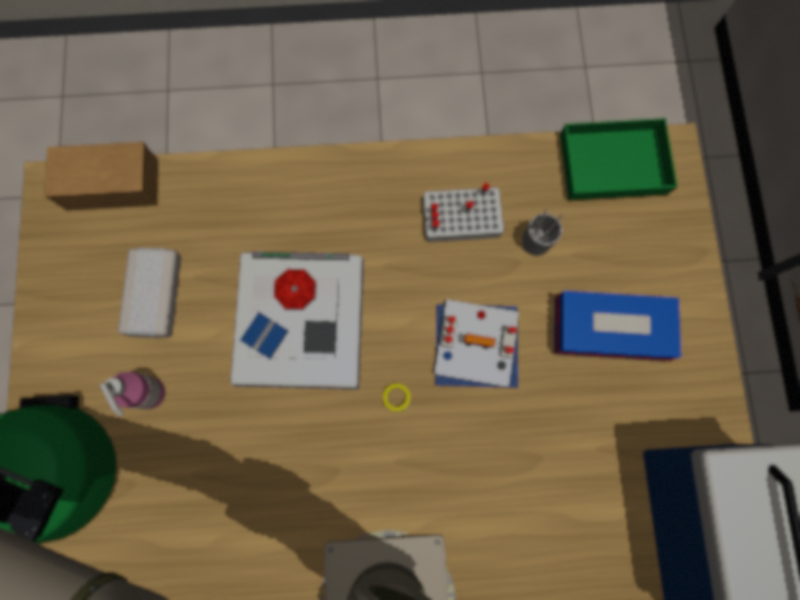

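View pics/sc0.png

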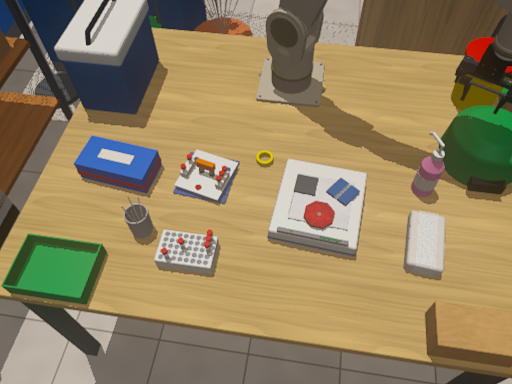

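The top view shows the reader at about (298,320) and the rack on its pad at (478,343), with the handle at (478,341). The scene view agrees. Next I'll measure them by colour and depth.

```bash
python3 - <<'E'
from h import *
def rect(P,m,n):
    q=P[m]; r=cv2.minAreaRect((q[:,:2]*1000).astype(np.float32)); print(n,m.sum(),np.round(r[0],1),np.round(r[1],1),round(r[2],1),'med',np.round(np.median(q,0)*1000,1))
for f,ff in(('top0','top0'),('sc0','sc0')):
    im=cv2.imread('pics/%s.png'%f); P=pts(f); h=cv2.cvtColor(im,cv2.COLOR_BGR2HSV); x,y,z=P[...,0],P[...,1],P[...,2]
    H,S,V=[h[...,i].astype(int) for i in range(3)]
    rk=(x>.3)&(x<.65)&(y>-.4)&(y<-.12); rd=(x>.3)&(x<.75)&(y>0)&(y<.4)
    rect(P,rk&(H>7)&(H<17)&(S>200)&(z>.05)&(V>120),'handle')
    rect(P,rk&(z>.018)&(z<.032)&(S<60),'plate')
    rect(P,rd&(z>.045)&(z<.075)&(S<80),'reader')
    rect(P,rd&(z>.045)&(z<.085)&((H<8)|(H>172))&(S>150),'red')
    rect(P,rd&(z>.045)&(z<.085)&(H>95)&(H<125)&(S>120),'blue')
    rect(P,rd&(z>.045)&(z<.085)&(V<75)&(S<80)&(x<.56),'grey')
E
```

```text
handle 62 [ 477.1 -206.9] [49.5 11.1] 77.6 med [ 476.8 -207.5   79.5]
plate 1746 [ 480.5 -211.4] [150.8 155.1] 76.5 med [ 466.9 -209.1   26. ]
reader 5851 [553.3 216. ] [388.3 269.5] 85.2 med [535.7 133.6  57.4]
red 479 [604.6 149.8] [76.  76.6] 87.7 med [604.2 149.1  70.7]
blue 315 [514.5 211.8] [66.8 59.9] 54.8 med [513.8 210.4  70.1]
grey 335 [505.8 102.9] [56.5 56.5] 86.2 med [504.3 102.9  67.1]
handle 29 [ 480.5 -208.4] [55.6 17.5] 71.9 med [ 481.7 -211.9   79.1]
plate 1278 [ 477.2 -247.9] [247.3 175. ] 85.4 med [ 501.2 -207.    26.4]
reader 5612 [554.4 218.2] [387.9 274.3] 85.1 med [560.9 140.9  57.9]
red 565 [606.1 150.4] [80.  81.1] 84.6 med [607.9 150.5  71. ]
blue 15 [496.  211.3] [41.  88.1] 8.0 med [501.1 203.1  70. ]
grey 0 [0. 0.] [0. 0.] 0.0 med [nan nan nan]
  return _methods._mean(a, axis=axis, dtype=dtype,
  ret = um.true_divide(
```

```bash
cat >> h.py <<'E'
from scipy.spatial.transform import Rotation as Ro
def go(p,yaw=None):
    s=bot.sense(); R=Ro.from_euler('xyz',s['eef_rot']); d=R.inv().apply(np.array(p)-s['ee_pos'])
    print('tool shift mm',np.round(d*1000,1), end=' ')
    if yaw is not None: print('turn',np.round((R.inv()*Ro.from_euler('xyz',[np.pi,0,yaw])).as_rotvec(),4))
    else: print()
E
python3 - <<'E'
from h import *
go([.3,.4,.3]);go([.478,-.207,.26],1.336)
E
```

```text
tool shift mm [-103.1 -135.5  -98.9] 
tool shift mm [-520.7 -610.6  -58.2] turn [-1.1000e-03  9.0000e-04  1.3699e+00]
```

Emit:
move_arm(
  increments=[
    [0,0,-0.04,0,0,0,-1],
    [0,0,-0.04,0,0,0,-1],
    [-0.03,-0.036,0,0,0,0,-1],
    [-0.03,-0.036,0,0,0,0,-1],
    [-0.03,-0.036,0,0,0,0,-1],
    [-0.03,-0.036,0,0,0,0,-1],
    [-0.03,-0.036,0,0,0,0,-1],
    [-0.03,-0.036,0,0,0,0,-1],
    [-0.03,-0.036,0,0,0,0,-1],
    [-0.03,-0.036,0,0,0,0,-1],
  ],
)

```text
t: 1.1
ee_pos: [0.3594, 0.1952, 0.28]
eef_rot: [-3.134, -0.003, 2.716]
force: [1.1, -0.3, 0.1]
finger_gap: 0.0872
```

```bash
python3 - <<'E'
from h import *
st();go([.478,-.207,.26],1.336)
E
```

```text
{'t': 1.1, 'ee_pos': [0.3594, 0.1952, 0.28], 'eef_rot': [-3.1341, -0.0031, 2.7158], 'force': [1.0686, -0.2557, 0.1194], 'wrist_torque': [-0.0056, -0.1195, 0.0049], 'finger_gap': 0.0872, 'joint_pos': [-0.8307, -0.1927, 0.1897, 1.8519, 0.0371, 1.4871, 0.4971]}
tool shift mm [-274.2 -317.2   21.5] turn [-0.0084  0.0026  1.3798]
```

Emit:
move_arm(
  increments=[
    [0,0,0,0,0,0.145,-1],
    [0,0,0,0,0,0.145,-1],
    [0,0,0,0,0,0.145,-1],
    [0,0,0,0,0,0.145,-1],
    [0,0,0,0,0,0.145,-1],
    [0,0,0,0,0,0.145,-1],
    [0,0,0,0,0,0.145,-1],
    [0,0,0,0,0,0.145,-1],
    [0,0,0,0,0,0.145,-1],
    [0,0,0,0,0,0.1,-1],
  ],
)

```text
t: 2.1
ee_pos: [0.36, 0.1861, 0.2785]
eef_rot: [-3.135, 0.009, 1.259]
force: [0.5, -0.5, -0.1]
finger_gap: 0.0873
```

```bash
python3 - <<'E'
from h import *
st();go([.478,-.207,.26],1.336)
E
```

```text
{'t': 2.1, 'ee_pos': [0.36, 0.1861, 0.2785], 'eef_rot': [-3.1352, 0.0085, 1.2586], 'force': [0.5071, -0.5091, -0.1032], 'wrist_torque': [-0.0942, 0.0584, -0.0572], 'finger_gap': 0.0873, 'joint_pos': [-0.6797, -0.1875, 0.077, 1.8546, 0.0145, 1.4846, -0.9176]}
tool shift mm [-337.7  233.2   19.8] turn [-0.0068  0.0083 -0.0774]
```

Emit:
move_arm(
  increments=[
    [-0.035,0.024,0.002,-0.002,0.002,-0.02,-1],
    [-0.035,0.024,0.002,-0.002,0.002,-0.02,-1],
    [-0.035,0.024,0.002,-0.002,0.002,-0.02,-1],
    [-0.035,0.024,0.002,0,0,0,-1],
    [-0.035,0.024,0.002,0,0,0,-1],
    [-0.035,0.024,0.002,0,0,0,-1],
    [-0.035,0.024,0.002,0,0,0,-1],
    [-0.035,0.024,0.002,0,0,0,-1],
    [-0.03,0.02,0.002,0,0,0,-1],
    [0,0,0,0,0,0,-1],
  ],
)

```text
t: 3.1
ee_pos: [0.4838, -0.1829, 0.2589]
eef_rot: [-3.141, 0.005, 1.32]
force: [-1.4, 0.7, -0.6]
finger_gap: 0.0874
```

```bash
python3 - <<'E'
from h import *
st();a,_=snap('wrist','w1'); cv2.imwrite('pics/w1b.png',cv2.resize(a,(800,600)))
P=pts('w1');h=cv2.cvtColor(a,cv2.COLOR_BGR2HSV);H,S,V=[h[...,i].astype(int) for i in range(3)]
z=P[...,2]
def rect(m,n):
    q=P[m];r=cv2.minAreaRect((q[:,:2]*1000).astype(np.float32)); print(n,m.sum(),np.round(r[0],1),np.round(r[1],1),round(r[2],1),np.round(np.median(q,0)*1000,1))
rect((H>7)&(H<18)&(S>180)&(z>.076)&(z<.084),'handle')
rect((z>.02)&(z<.031)&(S<60)&(abs(P[...,0]-.48)<.12)&(abs(P[...,1]+.21)<.12),'plate')
go([.478,-.207,.26],1.336)
E
```

```text
{'t': 3.1, 'ee_pos': [0.4838, -0.1829, 0.2589], 'eef_rot': [-3.1408, 0.0052, 1.3197], 'force': [-1.3675, 0.7122, -0.5938], 'wrist_torque': [0.0097, 0.1241, 0.004], 'finger_gap': 0.0874, 'joint_pos': [-0.3554, 0.0534, 0.6577, 1.6829, -0.0278, 1.417, 0.0548]}
handle 518 [ 478.7 -210. ] [57.1 16.4] 76.0 [ 479.2 -208.4   80.1]
plate 7289 [ 481.4 -210.7] [149.6 155.1] 76.5 [ 477.4 -204.6   26.3]
tool shift mm [-26.9   1.   -1. ] turn [-0.0013  0.0041 -0.0148]
```

View pics/w1b.png

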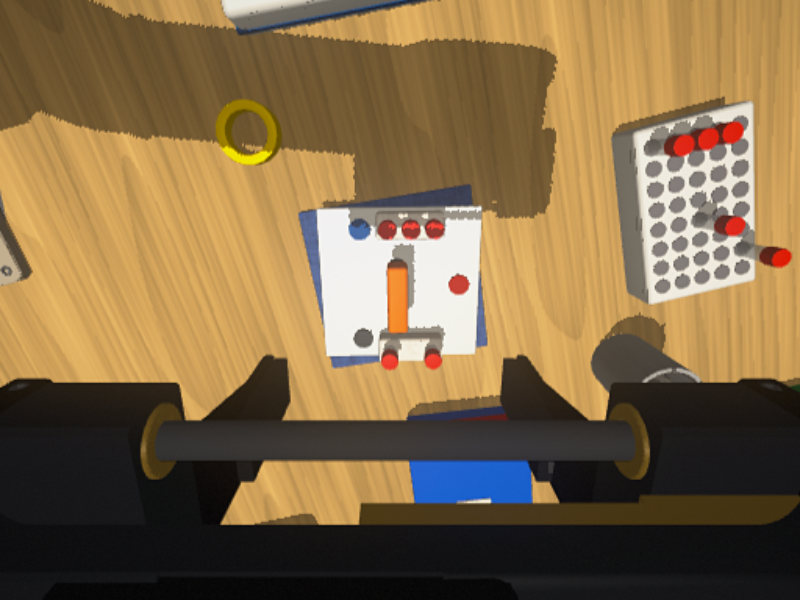

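```bash
python3 - <<'E'
from h import *
go([.479,-.2095,.13],1.331)
E
```

```text
tool shift mm [-28.5   2.8 129. ] turn [-0.0013  0.0041 -0.0098]
```

Emit:
move_arm(
  increments=[
    [-0.012,0.001,0.02,0,0.002,-0.005,-1],
    [-0.012,0.001,0.03,0,0.002,-0.005,-1],
    [-0.006,0,0.03,0,0,0,-1],
    [0,0,0.03,0,0,0,-1],
    [0,0,0.025,0,0,0,-1],
    [0,0,0,0,0,0,-1],
    [0,0,0,0,0,0,-1],
  ],
)

```text
t: 3.85
ee_pos: [0.4784, -0.2028, 0.1199]
eef_rot: [-3.14, -0.005, 1.34]
force: [0.3, 0.5, 0.9]
finger_gap: 0.0869
```

```bash
python3 - <<'E'
from h import *
st(); go([.479,-.2095,.047],1.331)
a,_=snap('wrist','w2');P=pts('w2');h=cv2.cvtColor(a,cv2.COLOR_BGR2HSV);H,S,V=[h[...,i].astype(int) for i in range(3)]
z=P[...,2]
def rect(m,n):
    q=P[m];r=cv2.minAreaRect((q[:,:2]*1000).astype(np.float32)); print(n,m.sum(),np.round(r[0],1),np.round(r[1],1),round(r[2],1),np.round(np.median(q,0)*1000,1))
rect((H>7)&(H<18)&(S>180)&(z>.076)&(z<.084),'handle')
E
```

```text
{'t': 3.85, 'ee_pos': [0.4784, -0.2028, 0.1199], 'eef_rot': [-3.1395, -0.0048, 1.3401], 'force': [0.3281, 0.5409, 0.918], 'wrist_torque': [-0.0836, 0.0373, -0.0235], 'finger_gap': 0.0869, 'joint_pos': [-0.2899, 0.1844, 0.6753, 1.8705, -0.1319, 1.1327, 0.2029]}
tool shift mm [-6.7  2.2 72.9] turn [-0.0021 -0.0048  0.0091]
handle 755 [ 478.5 -211.1] [56.3 17. ] 76.2 [ 476.7 -219.3   80.2]
```

Emit:
move_arm(
  increments=[
    [-0.007,0.001,0.02,-0.002,-0.005,0.01,-1],
    [0,0,0.02,0,0,0,-1],
    [0,0,0.02,0,0,0,-1],
    [0,0,0.012,0,0,0,-1],
    [0,0,0,0,0,0,-1],
  ],
)

```text
t: 4.4
ee_pos: [0.4842, -0.2085, 0.0535]
eef_rot: [3.13, -0.003, 1.334]
force: [-0.7, 0.4, 0.1]
finger_gap: 0.0871
```

```bash
python3 - <<'E'
from h import *
st(); go([.4785,-.2105,.047],1.33)
E
```

```text
{'t': 4.4, 'ee_pos': [0.4842, -0.2085, 0.0535], 'eef_rot': [3.1296, -0.0029, 1.334], 'force': [-0.6527, 0.3623, 0.0772], 'wrist_torque': [-0.103, 0.1253, 0.0171], 'finger_gap': 0.0871, 'joint_pos': [-0.2501, 0.2848, 0.6561, 1.9277, -0.2128, 0.9849, 0.2664]}
tool shift mm [-3.3 -5.2  6.4] turn [ 0.012 -0.003  0.004]
```

Emit:
move_arm(
  increments=[
    [-0.003,-0.005,0.006,0.012,-0.003,0.004,-1],
    [0,0,0,0,0,0,-1],
    [0,0,0,0,0,0,-1],
  ],
)

```text
t: 4.7
ee_pos: [0.4801, -0.2107, 0.0498]
eef_rot: [3.139, -0.0, 1.33]
force: [0.3, -0.6, 0.2]
finger_gap: 0.0873
```

```bash
python3 - <<'E'
from h import *
st(); go([.4785,-.2105,.047],1.33)
E
```

```text
{'t': 4.7, 'ee_pos': [0.4801, -0.2107, 0.0498], 'eef_rot': [3.1391, -0.0002, 1.3301], 'force': [0.2919, -0.5989, 0.1563], 'wrist_torque': [-0.0961, 0.0711, -0.0024], 'finger_gap': 0.0873, 'joint_pos': [-0.2465, 0.2921, 0.6576, 1.9297, -0.2133, 0.9864, 0.2681]}
tool shift mm [-0.2 -1.6  2.8] turn [ 0.0025 -0.0002  0.0001]
```

Emit:
move_arm(
  increments=[
    [0,-0.0015,0.002,0.0025,0,0,-1],
    [0,0,0,0,0,0,1],
    [0,0,0,0,0,0,1],
    [0,0,0,0,0,0,1],
    [0,0,0,0,0,0,1],
    [0,0,0,0,0,0,1],
    [0,0,0,0,0,0,1],
    [0,0,0,0,0,0,1],
  ],
)

```text
t: 5.5
ee_pos: [0.4793, -0.2104, 0.0489]
eef_rot: [3.14, -0.001, 1.33]
force: [-0.1, 0.2, 0.5]
finger_gap: 0.0386
```

```bash
python3 - <<'E'
from h import *
st()
E
```

```text
{'t': 5.5, 'ee_pos': [0.4793, -0.2104, 0.0489], 'eef_rot': [3.1399, -0.0006, 1.3301], 'force': [-0.0719, 0.2317, 0.5269], 'wrist_torque': [-0.0763, 0.0708, 0.0172], 'finger_gap': 0.0386, 'joint_pos': [-0.2461, 0.2923, 0.6573, 1.9316, -0.214, 0.9851, 0.2689]}
```

Emit:
move_arm(
  increments=[
    [0,0,0,0,0,0,1],
    [0,0,0,0,0,0,1],
    [0,0,0,0,0,0,1],
    [0,0,0,0,0,0,1],
    [0,0,0,0,0,0,1],
    [0,0,0,0,0,0,1],
  ],
)

```text
t: 6.1
ee_pos: [0.4795, -0.2105, 0.0489]
eef_rot: [3.139, -0.0, 1.33]
force: [-0.6, 0.3, -0.4]
finger_gap: 0.0178
```

```bash
python3 - <<'E'
from h import *
st()
E
```

```text
{'t': 6.1, 'ee_pos': [0.4795, -0.2105, 0.0489], 'eef_rot': [3.1394, -0.0005, 1.3301], 'force': [-0.5554, 0.3286, -0.4254], 'wrist_torque': [-0.1661, -0.0074, -0.0225], 'finger_gap': 0.0178, 'joint_pos': [-0.2461, 0.2924, 0.6573, 1.9315, -0.214, 0.9847, 0.2689]}
```

Emit:
move_arm(
  increments=[
    [0,0,-0.004,0,0,0,1],
    [0,0,-0.008,0,0,0,1],
    [0,0,-0.012,0,0,0,1],
    [0,0,-0.015,0,0,0,1],
    [0,0,-0.018,0,0,0,1],
    [0,0,-0.018,0,0,0,1],
    [0,0,-0.018,0,0,0,1],
    [0,0,-0.012,0,0,0,1],
    [0,0,-0.006,0,0,0,1],
    [0,0,0,0,0,0,1],
  ],
)

```text
t: 7.1
ee_pos: [0.4767, -0.2105, 0.1679]
eef_rot: [-3.14, -0.001, 1.328]
force: [0.0, -0.0, -4.5]
finger_gap: 0.0175
```

```bash
python3 - <<'E'
from h import *
st();go([.545,.155,.16],1.491)
E
```

```text
{'t': 7.1, 'ee_pos': [0.4767, -0.2105, 0.1679], 'eef_rot': [-3.1401, -0.0008, 1.3284], 'force': [0.0366, -0.0485, -4.4632], 'wrist_torque': [-0.0972, 0.0395, -0.0143], 'finger_gap': 0.0175, 'joint_pos': [-0.3036, 0.1333, 0.692, 1.8107, -0.0907, 1.2309, 0.1721]}
tool shift mm [371.2 -21.4   8.3] turn [-0.0014 -0.0009 -0.1626]
```

Emit:
move_arm(
  increments=[
    [0.01,0,0,0,0,-0.02,1],
    [0.025,0,0,0,0,-0.02,1],
    [0.035,0,0,0,0,-0.02,1],
    [0.035,0,0,0,0,-0.02,1],
    [0.035,0,0,0,0,-0.02,1],
    [0.035,-0.003,0,0,0,-0.02,1],
    [0.035,-0.005,0,0,0,-0.02,1],
    [0.035,-0.005,0,0,0,-0.02,1],
    [0.025,-0.005,0,0,0,0,1],
    [0.015,0,0,0,0,0,1],
  ],
)

```text
t: 8.1
ee_pos: [0.4952, 0.0878, 0.1595]
eef_rot: [-3.128, 0.003, 1.502]
force: [-0.5, -0.5, -4.2]
finger_gap: 0.0177
```

```bash
python3 - <<'E'
from h import *
st();go([.545,.155,.16],1.491)
E
```

```text
{'t': 8.1, 'ee_pos': [0.4952, 0.0878, 0.1595], 'eef_rot': [-3.1275, 0.0027, 1.5021], 'force': [-0.5084, -0.4764, -4.2273], 'wrist_torque': [-0.0597, 0.0628, 0.0551], 'finger_gap': 0.0177, 'joint_pos': [-0.66, 0.0979, 0.4223, 1.8434, -0.0444, 1.2234, -0.2926]}
tool shift mm [70.4 45.1 -1.4] turn [-0.0141  0.0028  0.0111]
```

```bash
python3 - <<'E'
from h import *
a,_=snap('wrist','w3');P=pts('w3');h=cv2.cvtColor(a,cv2.COLOR_BGR2HSV);H,S,V=[h[...,i].astype(int) for i in range(3)]
z=P[...,2]
def rect(m,n):
    if m.sum()<5: return print(n,'none')
    q=P[m];r=cv2.minAreaRect((q[:,:2]*1000).astype(np.float32)); print(n,m.sum(),np.round(r[0],1),np.round(r[1],1),round(r[2],1),np.round(np.median(q,0)*1000,1))
zz=(z>.055)&(z<.08)
rect(zz&((H<8)|(H>172))&(S>150),'red');rect(zz&(H>95)&(H<125)&(S>120),'blue');rect(zz&(V<75)&(S<80),'grey')
rect((H>7)&(H<18)&(S>180)&(z>.12)&(z<.22),'handle')
cv2.imwrite('pics/w3b.png',cv2.resize(a,(800,600)))
E
```

```text
red 5125 [610.7 153.6] [72.  85.1] 36.6 [614.  160.3  71. ]
blue 5744 [515.5 212.5] [71.6 67.4] 54.9 [516.1 214.6  70.5]
grey 835 [670.  138.6] [197.5   4.8] 85.0 [671.6 170.7  60.7]
handle 2130 [496.4  96.7] [43.2 17.5] 86.8 [496.7 101.6 190.5]
```

View pics/w3b.png

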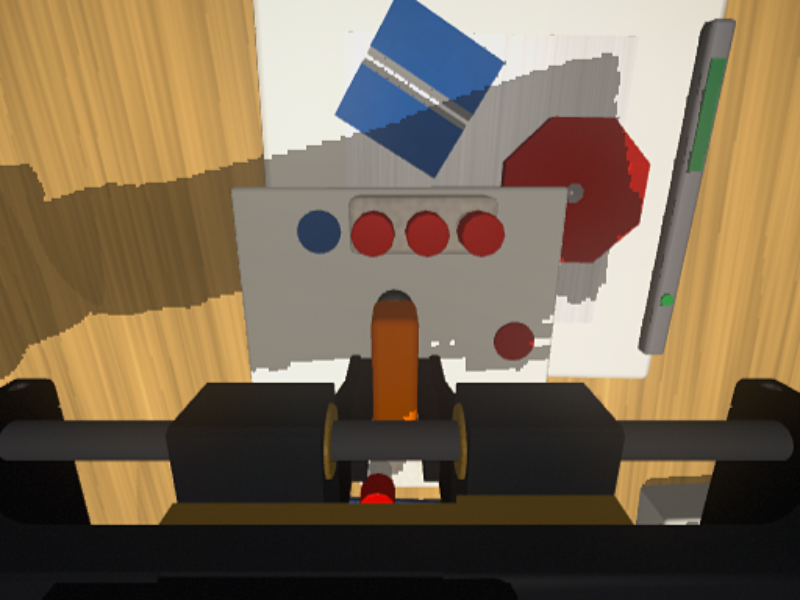

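The wrist view shows the cup hole at (575,193), the groove from (370,55) to (465,122), the rack's blue disc at (319,232) and its red disc at (514,341). I'll turn these into world points.

```bash
python3 - <<'E'
from h import *
z=np.load('pics/w3.npz');T=z['T'];P=pts('w3')
def ray(u,v,h):
    u,v=(u+.5)*.64-.5,(v+.5)*.64-.5
    d=T[:3,:3]@[(u-z['c'][0])/z['f'],(v-z['c'][1])/z['f'],1]; print((u,v),'->',np.round(1000*(T[:3,3]+d*(h-T[2,3])/d[2]),1),'depth pt',np.round(P[int(round(v)),int(round(u))]*1000,1))
ray(575,193,.0704);ray(370,55,.0698);ray(465,122,.0698)
ray(319,232,.137);ray(514,341,.137)
im=cv2.imread('pics/w3.png');h=cv2.cvtColor(im,cv2.COLOR_BGR2HSV).astype(int)
# cup: grey blob inside the red land
m=(h[...,1]<110);m[:112]=0;m[136:]=0;m[:,:355]=0;m[:,382:]=0
v,u=np.nonzero(m);print(len(u),u.mean(),v.mean())
m=(h[...,0]>165)|(h[...,0]<8);m&=h[...,1]>120;m[:203]=0;m[235:]=0;m[:,:312]=0;m[:,345:]=0
v,u=np.nonzero(m);print('reddisc',len(u),u.mean(),v.mean(),P[m].mean(0))
m=(h[...,0]>95)&(h[...,0]<125)&(h[...,1]>100);m[:130]=0;m[168:]=0;m[:,:185]=0;m[:,222:]=0
v,u=np.nonzero(m);print('bluedisc',len(u),u.mean(),v.mean(),P[m].mean(0))
st()
E
```

```text
(367.82, 123.34) -> [606.3 149.   70.4] depth pt [607.2 149.1  68.5]
(236.62, 35.02) -> [490.2 231.   69.8] depth pt [490.4 231.4  67.8]
(297.42, 77.9) -> [541.7 193.   69.8] depth pt [542.6 193.7  60.9]
(203.98000000000002, 148.3) -> [463.4 144.7 137. ] depth pt [463.9 145.3 139.5]
(328.78000000000003, 218.06) -> [554.8  84.  137. ] depth pt [554.7  84.3 137.8]
240 362.49583333333334 125.3125
reddisc 474 328.56962025316454 217.95569620253164 [0.55433794 0.08449216 0.13805697]
bluedisc 561 203.75044563279857 147.73618538324422 [0.46378878 0.14541401 0.13960518]
{'t': 8.15, 'ee_pos': [0.4954, 0.0904, 0.1594], 'eef_rot': [-3.1276, 0.0016, 1.5045], 'force': [-0.6119, 5.3868, -4.4766], 'wrist_torque': [0.6868, 0.0753, 0.0136], 'finger_gap': 0.0177, 'joint_pos': [-0.6615, 0.0993, 0.4198, 1.8422, -0.0459, 1.2229, -0.2935]}
```

```bash
python3 - <<'E'
from h import *
st();go([.5465,.154,.14],1.485)
E
```

```text
{'t': 8.15, 'ee_pos': [0.4954, 0.0904, 0.1594], 'eef_rot': [-3.1276, 0.0016, 1.5045], 'force': [-0.6119, 5.3868, -4.4766], 'wrist_torque': [0.6868, 0.0753, 0.0136], 'finger_gap': 0.0177, 'joint_pos': [-0.6615, 0.0993, 0.4198, 1.8422, -0.0459, 1.2229, -0.2935]}
tool shift mm [66.9 47.1 18.6] turn [-0.014   0.0018  0.0195]
```

Emit:
move_arm(
  increments=[
    [0.008,0.006,0,-0.005,0.001,0.005,1],
    [0.012,0.008,0,-0.005,0,0.005,1],
    [0.015,0.01,0,-0.004,0,0.005,1],
    [0.014,0.01,0.003,0,0,0.005,1],
    [0.01,0.008,0.004,0,0,0,1],
    [0.007,0.005,0.005,0,0,0,1],
    [0.003,0.002,0.004,0,0,0,1],
    [0,0,0,0,0,0,1],
  ],
)

```text
t: 8.95
ee_pos: [0.5555, 0.1574, 0.1392]
eef_rot: [3.141, 0.004, 1.479]
force: [-0.1, -0.0, -5.5]
finger_gap: 0.0177
```

```bash
python3 - <<'E'
from h import *
st();go([.5465,.154,.125],1.485)
E
```

```text
{'t': 8.95, 'ee_pos': [0.5555, 0.1574, 0.1392], 'eef_rot': [3.1412, 0.0038, 1.4787], 'force': [-0.0982, -0.0066, -5.5121], 'wrist_torque': [-0.1223, 0.1068, -0.0044], 'finger_gap': 0.0177, 'joint_pos': [-0.6892, 0.2773, 0.3942, 1.6924, -0.1093, 1.1954, -0.3604]}
tool shift mm [-4.2 -8.6 14.2] turn [ 0.0004  0.0038 -0.0063]
```

Emit:
move_arm(
  increments=[
    [-0.002,-0.004,0.003,0,0.002,-0.003,1],
    [-0.002,-0.004,0.004,0,0.002,-0.003,1],
    [0,-0.001,0.003,0,0,0,1],
    [0,0,0.002,0,0,0,1],
    [0,0,0,0,0,0,1],
  ],
)

```text
t: 9.45
ee_pos: [0.5445, 0.1517, 0.1266]
eef_rot: [3.141, -0.0, 1.482]
force: [-0.4, 0.9, -4.9]
finger_gap: 0.0176
```

```bash
python3 - <<'E'
from h import *
st();go([.5465,.154,.1155],1.485)
E
```

```text
{'t': 9.45, 'ee_pos': [0.5445, 0.1517, 0.1266], 'eef_rot': [3.1414, -0.0005, 1.4825], 'force': [-0.43, 0.9093, -4.8878], 'wrist_torque': [-0.0839, 0.0671, -0.0224], 'finger_gap': 0.0176, 'joint_pos': [-0.6881, 0.2609, 0.3928, 1.7395, -0.1082, 1.1622, -0.3526]}
tool shift mm [ 2.4  1.8 11.1] turn [ 0.0001 -0.0005 -0.0025]
```

Emit:
move_arm(
  increments=[
    [0.002,0.0015,0.002,0,0,-0.002,1],
    [0.0005,0.0005,0.003,0,0,0,1],
    [0,0,0.003,0,0,0,1],
    [0,0,0,0,0,0,1],
    [0,0,0,0,0,0,1],
  ],
)

```text
t: 9.95
ee_pos: [0.5473, 0.1546, 0.1182]
eef_rot: [3.141, -0.001, 1.485]
force: [0.1, 0.3, -5.7]
finger_gap: 0.0177
```

```bash
python3 - <<'E'
from h import *
st();go([.5465,.154,.1135],1.485)
E
```

```text
{'t': 9.95, 'ee_pos': [0.5473, 0.1546, 0.1182], 'eef_rot': [3.1408, -0.0008, 1.4849], 'force': [0.0907, 0.276, -5.7014], 'wrist_torque': [-0.1138, 0.0517, 0.0201], 'finger_gap': 0.0177, 'joint_pos': [-0.6868, 0.2761, 0.3901, 1.7403, -0.1145, 1.1464, -0.3487]}
tool shift mm [-0.6 -0.8  4.7] turn [ 0.0008 -0.0008 -0.0001]
```

Emit:
move_arm(
  increments=[
    [-0.0005,-0.0007,0.0015,0,0,0,1],
    [0,0,0.0015,0,0,0,1],
    [0,0,0.001,0,0,0,1],
    [0,0,0,0,0,0,1],
  ],
)

```text
t: 10.35
ee_pos: [0.5466, 0.1541, 0.1139]
eef_rot: [3.141, -0.001, 1.485]
force: [0.6, 0.7, -4.4]
finger_gap: 0.0176
```

Emit:
move_arm(
  increments=[
    [0,0,0.0015,0,0,0,1],
    [0,0,0,0,0,0,1],
  ],
)

```text
t: 10.55
ee_pos: [0.5466, 0.154, 0.1123]
eef_rot: [3.141, -0.001, 1.485]
force: [0.0, 0.0, -5.1]
finger_gap: 0.0175
```

Emit:
move_arm(
  increments=[
    [0,0,0.0015,0,0,0,1],
    [0,0,0,0,0,0,1],
  ],
)

```text
t: 10.75
ee_pos: [0.5466, 0.1542, 0.1109]
eef_rot: [3.141, -0.001, 1.485]
force: [-1.4, 0.0, -3.8]
finger_gap: 0.0179
```

Emit:
move_arm(
  increments=[
    [0,0,0.001,0,0,0,1],
    [0,0,0,0,0,0,1],
  ],
)

```text
t: 10.95
ee_pos: [0.5464, 0.1543, 0.1103]
eef_rot: [3.141, -0.001, 1.485]
force: [-2.8, 0.2, 0.3]
finger_gap: 0.0178
```

```bash
python3 - <<'E'
from h import *
st();go([.5465,.154,.1099],1.485)
E
```

```text
{'t': 10.95, 'ee_pos': [0.5464, 0.1543, 0.1103], 'eef_rot': [3.1411, -0.0013, 1.485], 'force': [-2.7503, 0.1791, 0.3104], 'wrist_torque': [-0.2339, 0.5765, -0.0236], 'finger_gap': 0.0178, 'joint_pos': [-0.6853, 0.282, 0.3887, 1.751, -0.118, 1.1303, -0.3459]}
tool shift mm [-0.3  0.2  0.4] turn [ 0.0005 -0.0013  0.    ]
```

Emit:
move_arm(
  increments=[
    [0,-0.0008,0,0,0,0,1],
    [0,0,0,0,0,0,1],
    [0,0,0,0,0,0,1],
  ],
)

```text
t: 11.25
ee_pos: [0.5457, 0.1542, 0.1102]
eef_rot: [3.14, -0.001, 1.485]
force: [-0.4, -0.2, -4.1]
finger_gap: 0.0176
```

```bash
python3 - <<'E'
from h import *
st()
E
```

```text
{'t': 11.25, 'ee_pos': [0.5457, 0.1542, 0.1102], 'eef_rot': [3.1405, -0.0013, 1.4849], 'force': [-0.3736, -0.2105, -4.0654], 'wrist_torque': [-0.1233, 0.246, 0.0494], 'finger_gap': 0.0176, 'joint_pos': [-0.6861, 0.2803, 0.3887, 1.7533, -0.1171, 1.1291, -0.3471]}
```

Emit:
move_arm(
  increments=[
    [0,-0.0002,0.001,0,0,0,1],
    [0,0,0,0,0,0,1],
    [0,0,0,0,0,0,1],
  ],
)

```text
t: 11.55
ee_pos: [0.5458, 0.1544, 0.1099]
eef_rot: [3.14, -0.002, 1.485]
force: [-3.1, -0.0, -0.7]
finger_gap: 0.0177
```

```bash
python3 - <<'E'
from h import *
st()
E
```

```text
{'t': 11.55, 'ee_pos': [0.5458, 0.1544, 0.1099], 'eef_rot': [3.1399, -0.0018, 1.4849], 'force': [-3.0767, -0.0019, -0.6727], 'wrist_torque': [-0.2138, 0.5834, -0.0168], 'finger_gap': 0.0177, 'joint_pos': [-0.6861, 0.2803, 0.3885, 1.754, -0.1174, 1.1277, -0.347]}
```

Emit:
move_arm(
  increments=[
    [0,-0.001,0,0,0,0,1],
    [0,0,0.0005,0,0,0,1],
    [0,0,0,0,0,0,1],
  ],
)

```text
t: 11.85
ee_pos: [0.5456, 0.1544, 0.1098]
eef_rot: [3.138, -0.002, 1.485]
force: [-1.0, -0.9, 0.5]
finger_gap: 0.0174
```

```bash
python3 - <<'E'
from h import *
st()
E
```

```text
{'t': 11.85, 'ee_pos': [0.5456, 0.1544, 0.1098], 'eef_rot': [3.138, -0.0023, 1.4846], 'force': [-1.0407, -0.8982, 0.4897], 'wrist_torque': [-0.2395, 0.4053, -0.0547], 'finger_gap': 0.0174, 'joint_pos': [-0.6869, 0.2783, 0.3885, 1.7564, -0.1165, 1.1252, -0.3483]}
```

Emit:
move_arm(
  increments=[
    [0,-0.0003,0.001,0.003,-0.002,0,1],
    [0,0,0.001,0,0,0,1],
    [0,0,0.001,0,0,0,1],
    [0,0,0,0,0,0,1],
  ],
)

```text
t: 12.25
ee_pos: [0.5456, 0.1544, 0.107]
eef_rot: [3.141, -0.0, 1.484]
force: [-2.1, -0.0, 1.8]
finger_gap: 0.0175
```

```bash
python3 - <<'E'
from h import *
st()
E
```

```text
{'t': 12.25, 'ee_pos': [0.5456, 0.1544, 0.107], 'eef_rot': [3.1408, -0.0004, 1.4844], 'force': [-2.0856, -0.0382, 1.7961], 'wrist_torque': [-0.3319, 0.3855, 0.0111], 'finger_gap': 0.0175, 'joint_pos': [-0.6863, 0.2838, 0.3881, 1.7562, -0.1179, 1.1235, -0.3476]}
```

Emit:
move_arm(
  increments=[
    [0,-0.001,0.0005,0,0,0,1],
    [0,0,0.0005,0,0,0,1],
    [0,0,0,0,0,0,1],
  ],
)

```text
t: 12.55
ee_pos: [0.5455, 0.1545, 0.1065]
eef_rot: [3.139, -0.001, 1.484]
force: [-0.5, -1.5, 2.5]
finger_gap: 0.0176
```

```bash
python3 - <<'E'
from h import *
st()
E
```

```text
{'t': 12.55, 'ee_pos': [0.5455, 0.1545, 0.1065], 'eef_rot': [3.1387, -0.001, 1.4842], 'force': [-0.4707, -1.525, 2.5342], 'wrist_torque': [-0.2566, 0.1966, 0.0124], 'finger_gap': 0.0176, 'joint_pos': [-0.6869, 0.2824, 0.388, 1.7589, -0.1172, 1.1199, -0.3486]}
```

Emit:
move_arm(
  increments=[
    [-0.0007,0,0.001,0.002,-0.001,0,1],
    [0,0,0.001,0,0,0,1],
    [0,0,0.001,0,0,0,1],
    [0,0,0,0,0,0,1],
  ],
)

```text
t: 12.95
ee_pos: [0.5455, 0.1544, 0.1036]
eef_rot: [3.141, -0.001, 1.485]
force: [-0.1, -0.3, 2.9]
finger_gap: 0.0178
```

```bash
python3 - <<'E'
from h import *
st()
E
```

```text
{'t': 12.95, 'ee_pos': [0.5455, 0.1544, 0.1036], 'eef_rot': [3.1406, -0.0008, 1.4846], 'force': [-0.1434, -0.3493, 2.916], 'wrist_torque': [-0.1166, 0.2178, -0.0799], 'finger_gap': 0.0178, 'joint_pos': [-0.6853, 0.2869, 0.3874, 1.7601, -0.1197, 1.1164, -0.3459]}
```

Emit:
move_arm(
  increments=[
    [0,0,0,0,0,0.012,1],
    [0,0,0,0,0,0,1],
  ],
)

```text
t: 13.15
ee_pos: [0.5455, 0.1544, 0.1037]
eef_rot: [3.141, -0.001, 1.472]
force: [-1.5, -0.5, 3.1]
finger_gap: 0.0175
```

```bash
python3 - <<'E'
from h import *
st()
E
```

```text
{'t': 13.15, 'ee_pos': [0.5455, 0.1544, 0.1037], 'eef_rot': [3.1405, -0.0008, 1.4719], 'force': [-1.5232, -0.47, 3.1063], 'wrist_torque': [-0.1346, 0.2171, 0.2029], 'finger_gap': 0.0175, 'joint_pos': [-0.687, 0.287, 0.3892, 1.76, -0.1202, 1.1165, -0.3582]}
```

Emit:
move_arm(
  increments=[
    [0,0,0,0,0,-0.024,1],
    [0,0,0,0,0,0,1],
  ],
)

```text
t: 13.35
ee_pos: [0.5456, 0.1544, 0.1038]
eef_rot: [3.14, -0.001, 1.498]
force: [-0.5, 0.1, 3.1]
finger_gap: 0.0177
```

```bash
python3 - <<'E'
from h import *
st()
E
```

```text
{'t': 13.35, 'ee_pos': [0.5456, 0.1544, 0.1038], 'eef_rot': [3.1405, -0.0008, 1.4975], 'force': [-0.4635, 0.0597, 3.149], 'wrist_torque': [-0.1651, 0.2519, -0.2316], 'finger_gap': 0.0177, 'joint_pos': [-0.6838, 0.2866, 0.3857, 1.7599, -0.119, 1.1166, -0.3334]}
```

Emit:
move_arm(
  increments=[
    [0,0,-0.001,0,0,0.008,1],
    [0,0,-0.001,0,0,0.008,1],
    [0,0,-0.001,0,0,0,1],
    [0,0,0,0,0,0,1],
  ],
)

```text
t: 13.75
ee_pos: [0.5455, 0.1544, 0.1069]
eef_rot: [3.141, -0.001, 1.48]
force: [-0.7, -0.6, 2.1]
finger_gap: 0.0176
```

Emit:
move_arm(
  increments=[
    [0,0,-0.001,0,0,0,1],
    [0,0,-0.0005,0,0,0,1],
    [0,0,0,0,0,0,1],
  ],
)

```text
t: 14.05
ee_pos: [0.5455, 0.1544, 0.1084]
eef_rot: [3.14, -0.001, 1.481]
force: [0.9, -0.2, 0.7]
finger_gap: 0.0178
```

```bash
python3 - <<'E'
from h import *
st()
E
```

```text
{'t': 14.05, 'ee_pos': [0.5455, 0.1544, 0.1084], 'eef_rot': [3.1405, -0.0006, 1.4805], 'force': [0.8705, -0.2317, 0.6891], 'wrist_torque': [-0.1331, -0.0011, 0.0384], 'finger_gap': 0.0178, 'joint_pos': [-0.687, 0.282, 0.3889, 1.7554, -0.1173, 1.1257, -0.3518]}
```

```bash
cat > lv.py <<'E'
from h import *
import sys
f=sys.argv[1]; a,_=snap('wrist',f);P=pts(f);h=cv2.cvtColor(a,cv2.COLOR_BGR2HSV);S=h[...,1]
c=np.array([.5455,.1544]);y=-.088
L=(P[...,:2]-c)@np.array([[np.cos(y),-np.sin(y)],[np.sin(y),np.cos(y)]])
m=(abs(P[...,2]-.087)<.007)&(abs(L[...,0])<.07)&(abs(L[...,1])<.07)&(S<70)
q=P[m];l=L[m];A=np.c_[l,np.ones(len(l))]
for _ in range(3):
    k,*_r=np.linalg.lstsq(A,q[:,2],rcond=None);r=abs(A@k-q[:,2]);A,q=A[r<.002],q[r<.002]
print('plane slope x,y',k[:2].round(4),'z mm',k[2]*1000,len(q))
m2=(abs(P[...,2]-.058)<.007)&(S<50)&(abs(L[...,0])<.12)&(abs(L[...,1]-0)<.3)
print('reader z',np.median(P[...,2][m2]),m2.sum())
cv2.imwrite('pics/%sb.png'%f,cv2.resize(a,(800,600)));st()
E
python3 lv.py w4
```

```text
plane slope x,y [0.0002 0.0006] z mm 87.22099211870058 15017
reader z 0.05564895586432006 24253
{'t': 14.1, 'ee_pos': [0.5455, 0.1544, 0.1083], 'eef_rot': [3.1405, -0.0006, 1.4805], 'force': [-0.4394, -0.1336, 1.1972], 'wrist_torque': [-0.1787, -0.0355, 0.06], 'finger_gap': 0.0177, 'joint_pos': [-0.687, 0.282, 0.3889, 1.7554, -0.1173, 1.1256, -0.3518]}
```

View pics/w4b.png

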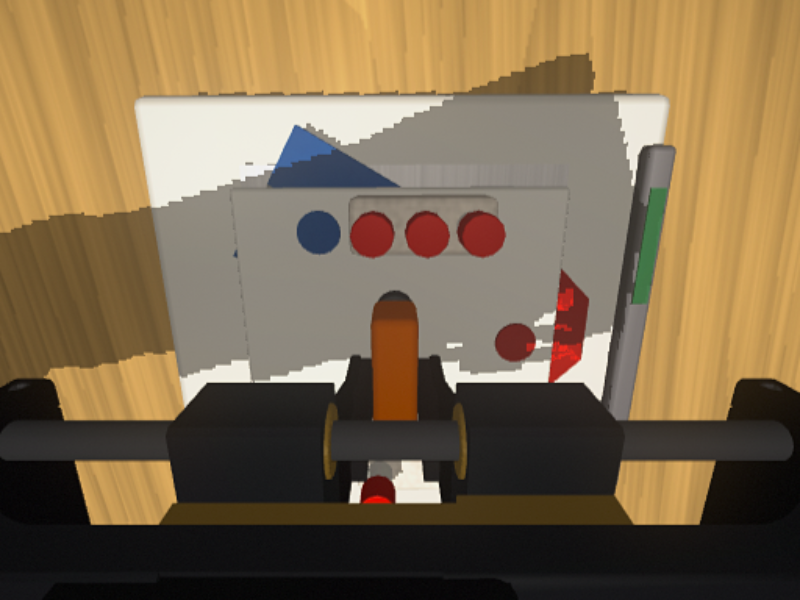

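The picture shows the rack sitting over the seats. Its plate top is at 87 mm and level to 0.6 mrad, and pressing gave restoring forces in x and yaw. I'll let go.

Emit:
move_arm(
  increments=[
    [0,0,0,0,0,0,0],
    [0,0,0,0,0,0,0],
    [0,0,0,0,0,0,0],
    [0,0,0,0,0,0,0],
    [0,0,0,0,0,0,0],
    [0,0,0,0,0,0,0],
    [0,0,0,0,0,0,0],
  ],
)

```text
t: 14.8
ee_pos: [0.545, 0.1543, 0.1076]
eef_rot: [-3.141, -0.0, 1.48]
force: [-0.3, -0.1, -0.9]
finger_gap: 0.0436
```

Emit:
move_arm(
  increments=[
    [0,0,-0.005,0,0,0,0],
    [0,0,-0.01,0,0,0,0],
    [0,0,-0.02,0,0,0,0],
    [0,0,-0.03,0,0,0,0],
    [0,0,-0.03,0,0,0,0],
    [0,0,-0.03,0,0,0,0],
    [0,0,-0.02,0,0,0,0],
    [0,0,0,0,0,0,0],
    [0,0,0,0,0,0,0],
  ],
)

```text
t: 15.7
ee_pos: [0.5449, 0.1537, 0.2642]
eef_rot: [3.139, -0.002, 1.479]
force: [0.3, -0.2, -0.9]
finger_gap: 0.0435
```

```bash
python3 lv.py w5
```

```text
plane slope x,y [ 0.0001 -0.0002] z mm 87.36350318975292 8124
reader z 0.05564317380767636 13248
{'t': 15.75, 'ee_pos': [0.545, 0.1536, 0.2643], 'eef_rot': [3.1387, -0.0017, 1.4794], 'force': [-0.6275, 0.7419, 0.9337], 'wrist_torque': [-0.114, -0.0036, -0.0252], 'finger_gap': 0.0432, 'joint_pos': [-0.7084, 0.1715, 0.4069, 1.5459, -0.0687, 1.4349, -0.3892]}
```

View pics/w5b.png

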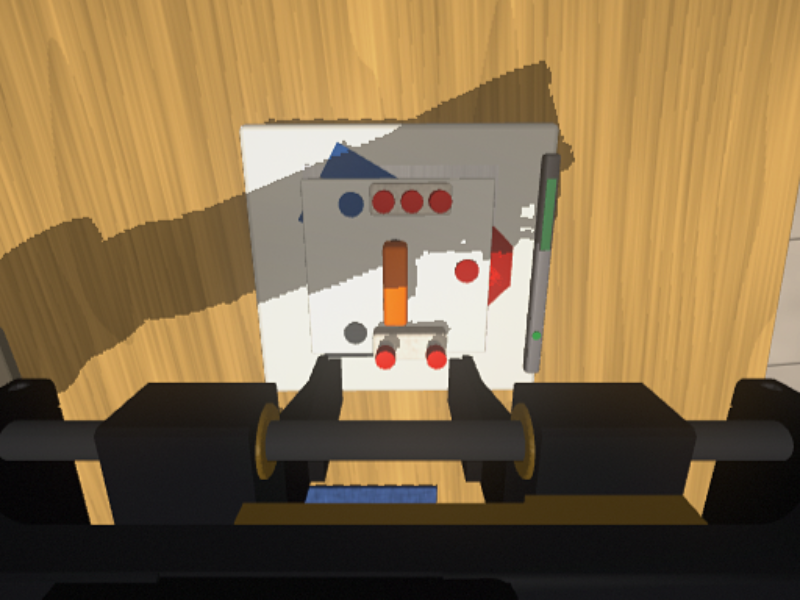

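The rack stands free: red disc at (467,271), blue at (351,204), dark at (355,333). The plate is level to 0.2 mrad and at the seated height, and the gripper is clear.

```bash
python3 -c "
from h import *
print(bot.hand_in());st()"
```

```text
the job is handed in; nothing more can be done
None
the job is handed in; nothing more can be done
```

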